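# Build up a bearing spindle in order

### The arm

A 7-joint arm with a two-finger parallel gripper is mounted at the origin on a cart in front of the work surface, level with it; the furniture and walls round the work are solid. World frame = base frame: x ahead of the robot, y to its left, z up, the work surface at z = 0. Lengths are in m, angles in rad, forces in N, time in s.
With the tool pointing down it reaches from about 0.425 to 0.925 m from the base axis. Payload 6.8 kg.
Tool frame: the origin (TCP) lies on the front face of the gripper's body, between the roots of the fingers; the fingertips stand 73 mm ahead of it and the grasp point (between the pads) lies 54 mm ahead of it (env.nose_length is the distance from the TCP to the fingertips, in m); z points along the fingers, y is the line along which they close (so a half turn about z gives the same grasp; the last joint's range is limited). The gripper opens to 85 mm and grips with 20 to 120 N. Pads are 22 mm wide; open, the fingers measure 114 mm over their backs; the gripper's body (76 mm by 85 mm) begins 54 mm behind the grasp point. The pads swing forward as they close: fully open they stand 13 mm farther back than shut.
Start: joints at [1.129, 0.477, 0.022, 1.555, -0.011, 1.109, -0.083], TCP at [0.221, -0.638, 0.304] pointing down, gripper open.
Joint ranges: [-2.96, 2.96], [-0.34, 2.1], [-1.41, 1.46], [0.24, 2.44], [-1.37, 4.51], [0.17, 1.92], [-2.96, 2.96]. Speed limits (rad/s): [2.39, 2.39, 3.14, 3.14, 3.14, 3.14, 3.14].

### API

Orientations are given as a unit quaternion [w, x, y, z].
In Python, from cell import env, kin, camera, calibration, job gives the robot as it stands. The module is installed in compiled form; this text tells all that it offers. Calls block until the motion is done:
- env.reach(position, orientation): joint-space move of the TCP to a pose.
- env.movel(position, velocity=0.15, rot=None, stop_force=None): straight line of the TCP; rot=None keeps the orientation; velocity is the mean speed in m/s. With stop_force (N) it stops when the force on the tool has changed by that much, and returns True; else False.
- env.goto_joints(angles): joint-space move.
- env.grip(opening, f_grip=None): finger opening in m; f_grip is the grip in N (None keeps the last); returns when the fingers have stopped.
- env.dwell(seconds).
- kin.inverse_kinematics(position, orientation): joint angles nearest the present ones, or None.
- env.get_state(): the state.
- camera(name): name is "scene" or "side" or "wrist"; returns (picture, depth): 400x640x3 uint8, blue, green, red; 400x640 float32, m along the optical axis (not along the pixel's ray), 0 where there is no reading.
- calibration(name): a dict with "fx", "fy", "cx", "cy" (pixels), "rvec" (rotation vector, rad) and "tvec" (3), from world to camera coordinates, as OpenCV has them. Camera axes: x right, y down, z forward; pixel columns grow to the right and rows downward; lengths in m; the calibration is good to about 2 mm. A picture is of the moment at which its call begins: read the wrist's pose just before it. calibration takes no time and is no camera call; for the wrist camera it gives the pose at the moment of the call.
A pose or a line that the arm cannot do raises env.PlanningError and nothing moves.
- job.job_done(): hands the job in; it is judged then, once.
The state is a dict: "time": time; "qpos": joint angles; "joint_velocities": joint speeds; "joint_torque": joint torques, N m; "tcp_pos": TCP position; "orientation": TCP orientation; "force": force on the tool from outside, world axes, zero at the start; "torque": the same for the moment, N m; "opening": finger opening in m; "gripper_force": force on a finger pad.
Only numpy, scipy, OpenCV 4.12 (cv2) and the standard library are available. Lean on these libraries where they do the work, as an engineer would, in place of code of your own. Each camera call takes 0.05 s, during which the arm holds its last target. There are 200 camera calls.

### The job

Build up the spindle on the upright shaft in the black base: slide on the large bearing first, then the brass spacer sleeve, then the small bearing, and last the dark toothed belt pulley with its hub on top, each lowered until it rests fully down on the one below. These are precision bearings: lower every part down the shaft, do not let it drop. Leave the blue bin, the jar, the loupe and the tweezers where they are.

Things in the scene. Friction and masses are not known exactly. Their poses are not given: they have to be found in the camera images.
- spindle: Fixed upright steel shaft in a black base 76x76 mm, 22 mm high. Origin: on its axis at bench level, z up. By height: 28 mm diameter shoulder to 34 mm, whose top seats the large bearing; 20 mm diameter to 64; cone; 15 mm diameter from 67 to 96; orange pilot tip, narrowing to 4 mm at 110 mm. Seated, undersides are at 34 (large bearing), 48 (sleeve), 68 (small bearing), 79 mm (pulley).
- large_bearing_mid (a point): Loose large ball bearing lying flat on the bench: steel rings with black seals, outside diameter 47 mm, bore 22 mm, 14 mm high, about 0.1 kg. Same on both faces. Point: its centre, half-way up (7 mm above its underside); z is its axis, up.
- sleeve_mid (a point): Loose brass spacer sleeve, a plain tube standing on end: outside diameter 28 mm, bore 22 mm, 20 mm high, about 0.06 kg. Same at both ends. Point: its centre, half-way up (10 mm above its underside); z is its axis, up.
- small_bearing_mid (a point): Loose small ball bearing lying flat on the bench: steel rings with rust-red seals, outside diameter 35 mm, bore 17 mm, 11 mm high, about 0.05 kg. Same on both faces. Point: its centre, half-way up (5.5 mm above its underside); z is its axis, up.
- pulley_mid (a point): Loose toothed belt pulley lying flat, hub up: dark grey toothed part between two flanges of 42 mm diameter, 12 mm high; on top of it a bright metal hub of 24 mm diameter and 8 mm height (20 mm in all); bore 17 mm; about 0.05 kg. Point: on the axis, half-way up the flanged part (6 mm above the underside); z is its axis, pointing to the hub.
- bin_mid (a point): Bystander, loose: blue open bin with screws in it, 114x72 mm, 47 mm high. Point: its centre, half-way up; x along its long side.
- jar_mid (a point): Bystander, loose: white round jar with a blue screw lid, 60 mm diameter, 66 mm high. Point: its centre, half-way up.
- loupe_mid (a point): Bystander, loose: black round loupe standing upright, 37 mm diameter, 29 mm high. Point: its centre, half-way up.
- tweezers_mid (a point): Bystander, loose: black tweezers lying flat, 124 mm long, 13 mm wide, 10 mm high. Point: its centre, half-way up; y along its length.
Not all that is in view belongs to the job. What is shaped like the part that bears large_bearing_mid but orange is not meant. What is shaped like the spindle but red is not meant.

How it is judged:
By the outcome, as a careful person would: the job done as asked, in the order asked, and still so for the second after the job is handed in, with the robot touching nothing.
It also fails if it takes over 102 s, if anything falls off the work surface, if the arm or the gripper's body presses on something with over 40 N, if the wrist force passes 120 N, or if a joint passes its speed limit or range.

## Working session

There is one attempt and no reset: what is moved stays moved. The work goes in short steps, each a Python script; the robot and the scene stay as the last script left them, time stands still between calls to the robot, and variables do not carry over. Pictures are saved under pics/ and viewed, at most 14 in all, crops included, and the job is handed in when it is done.

```bash
mkdir -p pics; cat > h.py <<'E'
import numpy as np, cv2
from cell import env, kin, camera, calibration, job
def cloud(name):
    c=calibration(name); im,d=camera(name)
    R=cv2.Rodrigues(np.array(c["rvec"],float))[0]; t=np.array(c["tvec"],float).ravel()
    v,u=np.mgrid[0:d.shape[0],0:d.shape[1]]
    P=np.stack([(u-c["cx"])/c["fx"]*d,(v-c["cy"])/c["fy"]*d,d],-1)
    W=(P-t)@R
    W[d==0]=np.nan
    return im,W
E
python3 - <<'E'
from h import *
for n in("scene","side"):
    im,W=cloud(n); cv2.imwrite(f"pics/{n}0.png",im); np.save(f"{n}0.npy",W)
s=env.get_state(); print(s["time"],s["tcp_pos"],s["orientation"],s["force"],s["opening"])
E
```

```text
0.1 [ 0.22099636 -0.63735838  0.30302058] [-8.09319225e-04  9.86102928e-01  1.66133430e-01 -2.08815339e-04] [-1.003621    0.06065736 -0.08522281] 0.08534041913254208
```

View pics/scene0.png

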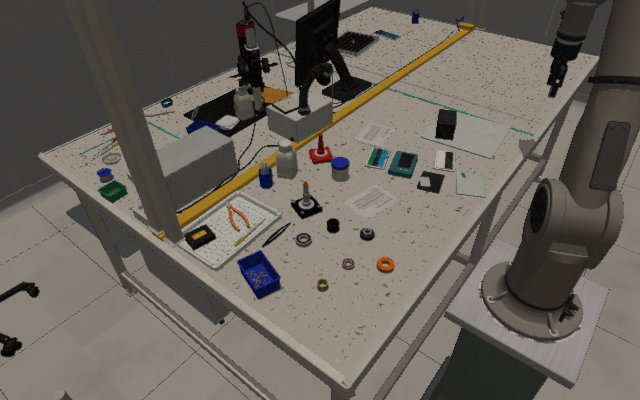

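View pics/side0.png

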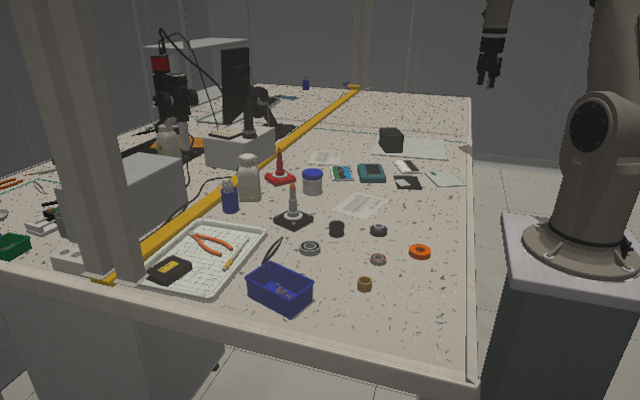

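The scene picture shows the spindle at (306,205), large bearing (303,240), loupe (333,226), pulley (367,234), small bearing (348,264) and brass sleeve (322,285). The decoys are the orange ring (385,265) and the red spindle (320,152).

```bash
python3 - <<'E'
from h import *
pts={"scene":dict(spin=(306,200),lb=(303,240),sl=(322,285),sb=(348,264),pu=(367,234),lo=(333,226),jar=(340,170),bin=(260,277),tw=(277,234)),
"side":dict(spin=(293,213),lb=(310,247),sl=(365,284),sb=(378,258),pu=(378,230),lo=(336,228),jar=(312,182))}
for n in pts:
    W=np.load(n+"0.npy")
    for k,(u,v) in pts[n].items():
        r=9 if k in("lb","sl","sb","pu","lo") else 22
        w=W[v-r:v+r+1,u-r:u+r+1].reshape(-1,3); w=w[(w[:,2]>0.004)&(w[:,2]<.13)]
        top=np.percentile(w[:,2],97); 
        print(n,k,len(w),"top %.3f"%top,"mid",((w.min(0)+w.max(0))/2)[:2].round(3),"ext",np.ptp(w,axis=0)[:2].round(3),"topmean",w[w[:,2]>top-.006].mean(0).round(3))
E
```

```text
scene spin 542 top 0.097 mid [0.67  0.068] ext [0.247 0.127] topmean [0.652 0.086 0.099]
scene lb 159 top 0.014 mid [0.571 0.197] ext [0.048 0.048] topmean [0.569 0.197 0.011]
scene sl 95 top 0.021 mid [0.426 0.292] ext [0.027 0.028] topmean [0.426 0.293 0.018]
scene sb 100 top 0.013 mid [0.417 0.19 ] ext [0.034 0.036] topmean [0.418 0.19  0.009]
scene pu 127 top 0.020 mid [0.44  0.065] ext [0.042 0.042] topmean [0.44  0.067 0.017]
scene lo 143 top 0.028 mid [0.534 0.105] ext [0.036 0.037] topmean [0.534 0.106 0.025]
scene jar 566 top 0.066 mid [ 0.718 -0.166] ext [0.172 0.175] topmean [ 0.668 -0.107  0.063]
scene bin 905 top 0.046 mid [0.569 0.377] ext [0.128 0.098] topmean [0.563 0.38  0.044]
scene tw 281 top 0.044 mid [0.655 0.233] ext [0.173 0.222] topmean [0.605 0.333 0.043]
side spin 764 top 0.082 mid [0.684 0.02 ] ext [0.164 0.222] topmean [0.657 0.087 0.083]
side lb 248 top 0.016 mid [0.575 0.196] ext [0.045 0.049] topmean [0.574 0.198 0.014]
side sl 199 top 0.022 mid [0.431 0.292] ext [0.028 0.03 ] topmean [0.43  0.293 0.019]
side sb 159 top 0.013 mid [0.422 0.197] ext [0.034 0.05 ] topmean [0.422 0.191 0.011]
side pu 164 top 0.021 mid [0.445 0.069] ext [0.04  0.037] topmean [0.444 0.067 0.019]
side lo 222 top 0.030 mid [0.539 0.105] ext [0.035 0.036] topmean [0.539 0.106 0.028]
side jar 878 top 0.098 mid [ 0.72 -0.14] ext [0.208 0.469] topmean [0.658 0.087 0.101]
```

Sizes and heights match. I'll go over the large bearing and the spindle and take close wrist views with a fixed tool orientation, so that any calibration bias cancels.

```bash
python3 - <<'E'
from h import *
Q=[0,1,0,0]
for k,p in dict(spin=(.655,.087,.33),lb=(.572,.197,.25)).items():
    env.reach(p,Q); s=env.get_state(); im,W=cloud("wrist"); cv2.imwrite(f"pics/w_{k}.png",im); np.save(f"w_{k}.npy",W)
    c=calibration("wrist"); R=cv2.Rodrigues(np.array(c["rvec"],float))[0]
    print(k,s["time"],s["tcp_pos"],s["orientation"].round(3) if hasattr(s["orientation"],'round') else s["orientation"],"cam",-R.T@np.ravel(c["tvec"]),s["qpos"])
a=np.hstack([cv2.imread("pics/w_spin.png"),cv2.imread("pics/w_lb.png")]); cv2.imwrite("pics/w2.png",cv2.resize(a,(800,250)))
E
```

```text
spin 3.0667 [0.65520885 0.08579533 0.32989544] [ 0.     1.    -0.001 -0.   ] cam [0.73099782 0.08556592 0.39899282] [ 0.13786636  0.48303929 -0.51666853  1.53417123  0.25021446  1.19083595
 -1.99526313]
lb 3.8 [0.57257974 0.19653483 0.25025279] [ 0.  1. -0.  0.] cam [0.64903427 0.19545142 0.31984492] [-0.02360613  0.4737707  -0.54439022  1.75182805  0.28649573  0.99513624
 -2.24776787]
```

View pics/w2.png

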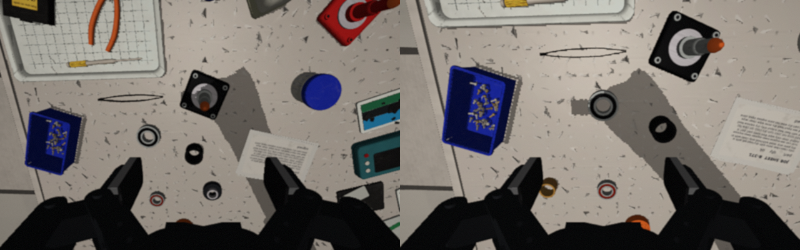

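The wrist view shows the spindle at original pixel (326,147) in the first picture and the large bearing at (325,168) in the second, both clear of the fingers.

```bash
cat >> h.py <<'E'
def near(W,c,r,zlo,zhi):
    w=W.reshape(-1,3); return w[(np.hypot(w[:,0]-c[0],w[:,1]-c[1])<r)&(w[:,2]>zlo)&(w[:,2]<zhi)]
def disc(W,c,r,zlo,zhi):
    w=near(W,c,r,zlo,zhi)
    (x,y),R=cv2.minEnclosingCircle((w[:,:2]*1000).astype(np.float32))
    return np.array([x,y])/1000,2*R,np.percentile(w[:,2],90),len(w)
E
python3 - <<'E'
from h import *
A=np.load("w_spin.npy");B=np.load("w_lb.npy")
from scipy.optimize import least_squares
for n,W in(("A",A),("B",B)):
    print(n,"lb",disc(W,(.572,.197),.035,.007,.02),"lo",disc(W,(.536,.106),.03,.02,.04),"floor",np.nanmedian(near(W,(.572,.197),.06,-.02,.006)[:,2]))
    w=near(W,(.655,.087),.06,.017,.027); print("base",len(w),cv2.minAreaRect((w[:,:2]*1000).astype(np.float32)))
    w=near(W,(.655,.087),.03,.031,.037); print("shoulder",len(w),cv2.minEnclosingCircle((w[:,:2]*1000).astype(np.float32)))
    for lo,hi,rad in((.04,.062,.010),(.069,.094,.0075)):
        w=near(W,(.655,.087),.025,lo,hi)
        if len(w)>5:
            f=least_squares(lambda p:np.hypot(w[:,0]-p[0],w[:,1]-p[1])-rad,[.655,.087],loss="soft_l1",f_scale=.001); print(lo,len(w),f.x,np.abs(f.fun).mean())
    w=near(W,(.655,.087),.025,.104,.12); print("tip",len(w),w.mean(0) if len(w) else 0, w[:,2].max() if len(w) else 0)
for n in("scene","side"):
    W=np.load(n+"0.npy")
    w=near(W,(.655,.087),.025,.069,.094); f=least_squares(lambda p:np.hypot(w[:,0]-p[0],w[:,1]-p[1])-.0075,[.655,.087]);print(n,len(w),f.x)
E
```

```text
A lb (array([0.57421368, 0.19659091]), 47.632965087890625, np.float64(0.013686942123769598), 904) lo (array([0.53832867, 0.10396928]), 38.37955856323242, np.float64(0.02851047994872965), 419) floor -0.0008132743462002863
base 1899 ((657.729736328125, 83.40011596679688), (70.41539001464844, 69.46475982666016), 68.8147964477539)
shoulder 170 ((657.8204956054688, 83.56501007080078), 13.898141860961914)
0.04 66 [0.65749311 0.08350623] 7.531211376597758e-05
0.069 78 [0.65747785 0.08355513] 8.838661865966774e-05
tip 84 [0.65827357 0.08368339 0.10699123] 0.1103307021649595
B lb (array([0.57414178, 0.196504  ]), 47.012962341308594, np.float64(0.01374238107198013), 1548) lo (array([0.53787781, 0.10469749]), 37.84257507324219, np.float64(0.028283793037680936), 737) floor -0.0008063187026396844
base 3580 ((657.244873046875, 83.68612670898438), (70.6677017211914, 71.2314453125), 68.81224060058594)
shoulder 378 ((657.4572143554688, 83.84174346923828), 14.005743026733398)
0.04 293 [0.65748015 0.08344293] 0.00017201564339338157
0.069 373 [0.65753324 0.083373  ] 0.0001881672399911841
tip 203 [0.65738423 0.0848887  0.1071277 ] 0.11073968673573939
scene 31 [0.65503788 0.08257577]
side 60 [0.6591505  0.08210006]
```

```bash
python3 - <<'E'
from h import *
Q=[0,1,0,0]
def st(m): s=env.get_state(); print(m,round(s["time"],2),s["tcp_pos"].round(4),round(s["opening"],4),np.round(s["force"],1),np.round(s["gripper_force"],1)); return s
env.grip(.047,40)
env.reach((.497,.197,.10),Q); st("a")
r=env.movel((.497,.197,.055),velocity=.04,stop_force=4); s=st(r); z0=s["tcp_pos"][2]
env.movel((.497,.197,.12),velocity=.25); env.grip(.062); 
env.movel((.5742,.1966,.12),velocity=.25)
h=max(.0775-z0,.004); print("h",h)
r=env.movel((.5742,.1966,z0+h),velocity=.12,stop_force=8); st(r)
env.grip(.040,40); st("grip")
im,W=cloud("wrist"); cv2.imwrite("pics/g1.png",im)
env.grip(.062); s=st("rel")
env.movel((.5742,.1966,.25),velocity=.3)
im,W=cloud("wrist"); print(disc(W,(.574,.197),.035,.007,.02)); st("up")
E
```

```text
a 5.03 [0.4985 0.1976 0.101 ] 0.0471 [-0.2  0.4  0.3] 0.0
True 5.78 [0.4969 0.197  0.0701] 0.047 [-2.5 -1.3 10.6] 5.3
h 0.007354036483981738
False 7.4 [0.5736 0.1968 0.0773] 0.0619 [-0.6 -0.3  0.3] 0.0
grip 7.69 [0.5747 0.1971 0.0786] 0.0446 [-0.7 -0.1  6.1] 41.3
rel 8.06 [0.5742 0.1964 0.0774] 0.0624 [-0.8  0.4  0.4] 0.0
(array([0.57438733, 0.19703285]), 47.2181510925293, np.float64(0.013710463829393277), 1539)
up 8.83 [0.5735 0.1961 0.2489] 0.0617 [-0.7  0.3  0.6] 0.0
```

View pics/g1.png

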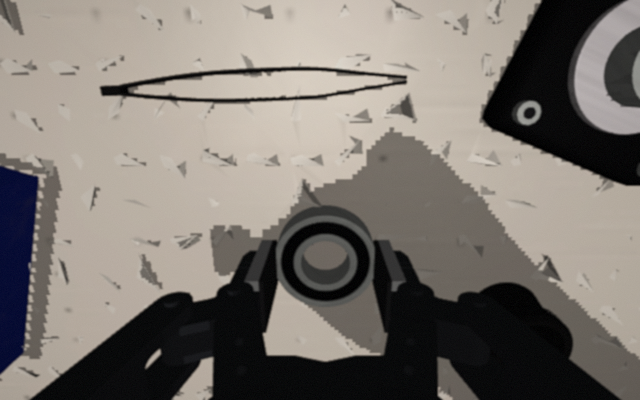

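The picture shows the bearing centred between the pads at (324,258) with its ring fully visible, so I can measure each held part against the spindle in the wrist camera.

```bash
cat >> h.py <<'E'
Q=[0,1,0,0]; SP=np.array([.6575,.0835])
def st(m):
    s=env.get_state(); print(m,round(s["time"],2),np.round(s["tcp_pos"],4),round(s["opening"],4),np.round(s["force"],1),np.round(s["gripper_force"],1),flush=True); return s
def held(c,r,zlo,zhi,n=4):
    L=[disc(cloud("wrist")[1],c,r,zlo,zhi) for _ in range(n)]
    print("held",[(l[0].round(4),round(l[1],1),round(l[2],4)) for l in L],flush=True)
    return np.median([l[0] for l in L],0)
def pick(xy,zg,dia,opn,force,lift):
    env.grip(opn); env.movel((*xy,zg+.05),velocity=.3)
    r=env.movel((*xy,zg),velocity=.1,stop_force=10); 
    env.grip(dia-.012,force); st(f"gripped {r}")
    env.movel((*xy,zg+lift),velocity=.25)
    s=st("lifted"); return s
E
python3 - <<'E'
from h import *
xy=(.5742,.1968); zg=.0793
pick(xy,zg,.047,.062,40,.10)
# bearing mid should be at z .107, top .114
m=held(xy,.0245,.106,.120); im,W=cloud("wrist"); cv2.imwrite("pics/h1.png",im); np.save("h1.npy",W)
E
```

```text
gripped False 10.55 [0.5747 0.1971 0.0804] 0.0438 [-1.6 -1.1  6.5] 40.8
lifted 11.1 [0.5742 0.1965 0.1797] 0.0437 [-0.4  0.5 -1.2] 40.9
held [(array([0.5744, 0.1968]), 48.8, np.float64(0.1129)), (array([0.5741, 0.1968]), 49.0, np.float64(0.1118)), (array([0.5742, 0.1968]), 49.0, np.float64(0.1113)), (array([0.5742, 0.1968]), 49.0, np.float64(0.1111))]
```

View pics/h1.png

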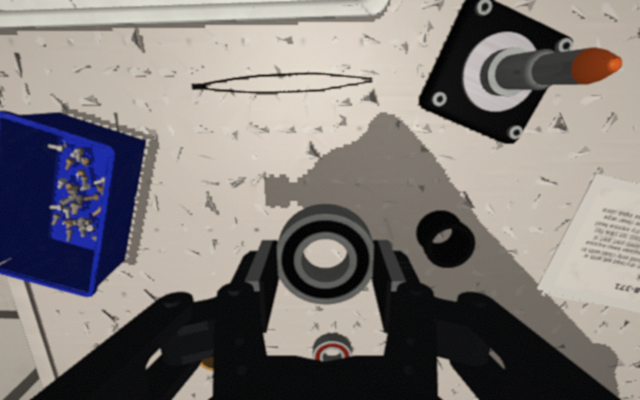

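```bash
cat >> h.py <<'E'
from scipy.optimize import least_squares
def arc(W,c,rad,zlo,zhi):
    """part centre from its front (+x) rim of known radius, and tilt of its top"""
    w=near(W,c,rad+.006,zlo,zhi); c=np.array(c,float)
    for _ in range(3):
        d=w[:,:2]-c; a=np.arctan2(d[:,1],d[:,0]); r=np.hypot(*d.T); e=[]
        for b in np.arange(-1.0,1.0,.1):
            k=(a>=b)&(a<b+.1)
            if k.sum()>2: e.append(w[k][np.argsort(r[k])[-3:],:2].mean(0))
        e=np.array(e); f=least_squares(lambda p:np.hypot(e[:,0]-p[0],e[:,1]-p[1])-rad,c,loss="soft_l1",f_scale=.0005); c=f.x
    k=np.hypot(*(w[:,:2]-c).T)<rad*.93; p=w[k]; zt=np.median(p[:,2]); p=p[np.abs(p[:,2]-zt)<.0025]
    s=np.linalg.lstsq(np.c_[p[:,:2]-c,np.ones(len(p))],p[:,2],rcond=None)[0]
    return c,np.abs(f.fun).mean(),s
E
python3 - <<'E'
from h import *
W=np.load("h1.npy"); print(arc(W,(.5742,.1968),.0235,.104,.12))
st("now")
for i in range(3): print(arc(cloud("wrist")[1],(.5742,.1968),.0235,.104,.12))
env.movel((.5742,.1968,.1993),velocity=.2)
env.movel((.6575,.0835,.1993),velocity=.25); st("over")
env.dwell(.2)
im,W=cloud("wrist"); np.save("h2.npy",W); cv2.imwrite("pics/h2.png",im)
print(arc(W,SP,.0235,.124,.14)); print(arc(cloud("wrist")[1],SP,.0235,.124,.14)); st("over")
E
```

```text
(array([0.57300342, 0.19603984]), np.float64(6.551404576234081e-05), array([-0.00092959, -0.00178879,  0.10998804]))
now 11.35 [0.5735 0.1964 0.1779] 0.0438 [-1.3  0.3 -1.2] 40.9
(array([0.57314298, 0.19610883]), np.float64(5.662619888579697e-05), array([-0.00031143, -0.00222409,  0.11014498]))
(array([0.57333362, 0.19625868]), np.float64(9.696367643208179e-05), array([-0.00084838, -0.00076331,  0.11034768]))
(array([0.57350451, 0.19636999]), np.float64(7.516209659547655e-05), array([-0.00130828, -0.00020904,  0.11056355]))
over 12.47 [0.6567 0.0843 0.1986] 0.0441 [-0.9  1.   0.2] 41.1
(array([0.65649353, 0.08526699]), np.float64(8.243898622980195e-05), array([-0.00015958,  0.00026984,  0.13157239]))
(array([0.65667502, 0.08487202]), np.float64(7.05124045575628e-05), array([ 0.0017101 , -0.00050489,  0.13162669]))
over 12.77 [0.657  0.0848 0.1995] 0.044 [ 0.7  0.5 -0.5] 41.1
```

View pics/h2.png

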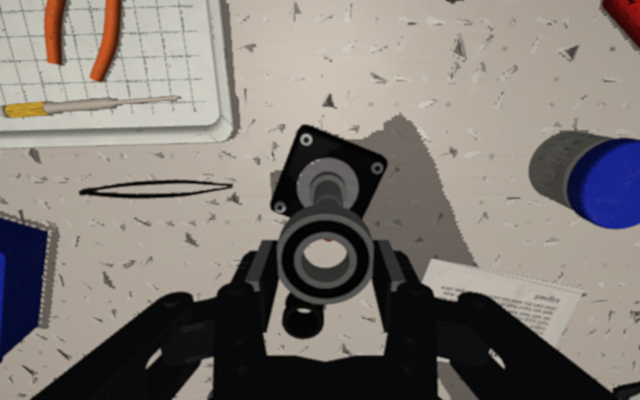

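The held bearing is level and centred on the TCP, and the spindle pilot shows under the bore at (325,240). The arm sways about 1 mm after moves, so I'll let it settle before the descent.

```bash
cat >> h.py <<'E'
def settle(xy,z,tol=.0005):
    """hold until the actual tcp is near xy, correcting a steady error"""
    cmd=np.array(xy,float)
    for i in range(4):
        P=[]
        for _ in range(8): env.dwell(.05); P.append(env.get_state()["tcp_pos"])
        P=np.array(P); m=P.mean(0); e=m[:2]-xy
        print("settle",cmd.round(4),m.round(4),"pp",np.ptp(P,axis=0).round(4),flush=True)
        if np.abs(e).max()<tol: break
        cmd=cmd-e; env.movel((*cmd,z),velocity=.05)
    return cmd
def lower(cmd,z,zfast,zend,f=8):
    r=env.movel((*cmd,zfast),velocity=.07,stop_force=15); st(f"fast {r}")
    if r: return False
    r=env.movel((*cmd,zend),velocity=.02,stop_force=f); st(f"slow {r}")
    return r
E
python3 - <<'E'
from h import *
cmd=settle(SP,.1993); print(cmd, arc(cloud("wrist")[1],SP,.0235,.124,.14))
# seat tcp z expected .1131..; 
print(lower(cmd,.1993,.122,.1105))
env.dwell(.3); st("end"); im,W=cloud("wrist"); print(arc(W,SP,.0235,.04,.055)); cv2.imwrite("pics/s1.png",im)
E
```

```text
settle [0.6575 0.0835] [0.6574 0.0838 0.1994] pp [0.0004 0.001  0.0001]
[0.6575 0.0835] (array([0.65734019, 0.08324057]), np.float64(6.294169694735923e-05), array([0.00152276, 0.00119894, 0.13151351]))
fast False 14.47 [0.6578 0.0836 0.1225] 0.0442 [ 0.   0.5 -0.9] 41.1
slow True 14.93 [0.6576 0.0835 0.1144] 0.0439 [-2.1 -0.5  5.3] 41.8
True
end 15.22 [0.6576 0.0835 0.1144] 0.044 [-0.6 -0.1  6.4] 41.8
(array([0.65748165, 0.08321307]), np.float64(5.2462513266614445e-05), array([-0.00059819, -0.00215476,  0.0466914 ]))
```

The bearing reached contact at TCP z 0.1144, exactly the grip height plus 34 mm, so it's seated. I'll release it and do the sleeve the same way.

```bash
sed -i 's/np.arange(-1.0,1.0,.1)/np.arange(-.7,.7,.1)/' h.py; cat >> h.py <<'E'
def release(opn,zup=.22):
    env.grip(opn); s=env.get_state()["tcp_pos"]; env.movel((*SP,zup),velocity=.2); st("released")
def look(xy,dia,zlo,zhi):
    env.movel((*xy,.22),velocity=.3); env.dwell(.3)
    c,D,top,n=disc(cloud("wrist")[1],xy,dia*.75,zlo,zhi); print("look",c.round(4),D,top,n,flush=True)
    assert abs(D-dia*1000)<3
    return c
def carry(c,zg,dia,opn,force,toph,seat,opn2,zup=.22):
    """toph: top above underside (rim that is measured); seat: underside height when seated"""
    s=pick(c,zg,dia,opn,force,.14); 
    env.movel((*SP,zg+.14),velocity=.25); 
    cmd=settle(SP,zg+.14)
    z=.14+toph; m=np.median([arc(cloud("wrist")[1],SP,dia/2,z-.009,z+.006)[0] for _ in range(3)],0)
    t=arc(cloud("wrist")[1],SP,dia/2,z-.009,z+.006); print("held",m.round(4),t,flush=True)
    e=SP-m; assert np.abs(e).max()<.006
    cmd=cmd+e; env.movel((*cmd,zg+.14),velocity=.05); env.dwell(.2)
    r=lower(cmd,0,zg+seat+.009,zg+seat-.004)
    z=env.get_state()["tcp_pos"][2]; ok=r and abs(z-zg-seat)<.0022
    print("seat err mm",(z-zg-seat)*1000,"ok",ok)
    return ok
E
python3 - <<'E'
from h import *
release(.062)
W=cloud("wrist")[1]; print("lb seated",disc(W,SP,.027,.04,.055))
c=look((.430,.2925),.028,.012,.03)
if carry(c,.078,.028,.05,30,.020,.048,.05): release(.05); W=cloud("wrist")[1]; print(disc(W,SP,.018,.06,.0685))
E
```

```text
released 16.27 [0.6569 0.0832 0.219 ] 0.062 [ 0.3 -0.3 -0.4] 0.0
lb seated (array([0.65721564, 0.08330778]), 47.2225456237793, np.float64(0.0478174487870803), 2025)
look [0.4289 0.2915] 28.117963790893555 0.01983518267903634 423
gripped False 19.57 [0.4293 0.2918 0.0789] 0.0271 [-1.  -0.8  5.5] 29.3
lifted 20.28 [0.4285 0.2907 0.217 ] 0.0269 [-1.  -0.5 -1.3] 29.6
settle [0.6575 0.0835] [0.657  0.0845 0.2182] pp [0.0009 0.0015 0.0002]
settle [0.658  0.0825] [0.658  0.0825 0.218 ] pp [0.     0.0002 0.0001]
settle [0.6575 0.0835] [0.6575 0.0835 0.218 ] pp [0.0001 0.0001 0.    ]
held [0.6573 0.0832] (array([0.65736138, 0.08332476]), np.float64(6.675459321467514e-05), array([0.02539903, 0.00125126, 0.15775467]))
fast False 25.35 [0.658  0.0839 0.1356] 0.0267 [0.2 0.8 0.3] 29.6
slow True 25.82 [0.6578 0.0838 0.1269] 0.0272 [-0.9  0.   6. ] 30.1
seat err mm 0.9462261387066517 ok True
released 26.79 [0.657  0.0832 0.2192] 0.0502 [ 0.3  0.1 -0.2] 0.0
(array([0.65744336, 0.08345099]), 28.311025619506836, np.float64(0.06763365346262071), 664)
```

Sleeve seated, with its top at 67.6 mm against 68. Next is the small bearing.

```bash
python3 - <<'E'
from h import *
c=look((.4205,.1905),.035,.006,.02)
if carry(c,.0748,.035,.055,30,.011,.068,.055): release(.055); W=cloud("wrist")[1]; print(disc(W,SP,.022,.072,.083))
E
```

```text
look [0.4211 0.1897] 35.54920959472656 0.010657552500270302 988
gripped False 29.87 [0.4215 0.1899 0.0757] 0.0324 [-1.1  0.6  6.1] 29.3
lifted 30.57 [0.4206 0.1891 0.2141] 0.0324 [-0.3 -0.3 -0.3] 29.9
settle [0.6575 0.0835] [0.6569 0.0841 0.2149] pp [0.001  0.0009 0.0006]
settle [0.6581 0.0829] [0.6581 0.0828 0.2148] pp [0.0001 0.0001 0.    ]
settle [0.6575 0.0835] [0.6575 0.0835 0.2148] pp [0.     0.0001 0.    ]
held [0.6572 0.0832] (array([0.65723927, 0.08322439]), np.float64(5.826625636866442e-05), array([ 0.00268826, -0.00188956,  0.14856118]))
fast False 35.16 [0.658  0.0839 0.1522] 0.0326 [ 0.5 -0.5  0.1] 29.9
slow True 35.64 [0.658  0.0838 0.1437] 0.0326 [-1.2 -0.3  7.7] 30.6
seat err mm 0.9403442221642688 ok True
released 36.52 [0.6575 0.0834 0.2203] 0.0548 [-1.3  0.3 -0.3] 0.0
(array([0.65746112, 0.08347217]), 35.46989440917969, np.float64(0.07876180964837266), 1482)
```

```bash
python3 - <<'E'
from h import *
c=look((.4435,.066),.042,.005,.03)
if carry(c,.0722,.042,.06,30,.012,.079,.06):
    release(.06,.25); im,W=cloud("wrist"); print(disc(W,SP,.026,.085,.094),disc(W,SP,.0135,.094,.1025)); cv2.imwrite("pics/end.png",im)
E
```

```text
look [0.4432 0.0658] 42.297420501708984 0.018944630855782393 1569
gripped False 39.45 [0.4437 0.066  0.0732] 0.0401 [-2.2  0.5  7.7] 29.4
lifted 40.16 [0.4426 0.0654 0.2115] 0.0399 [-0.6  0.  -1.3] 30.3
settle [0.6575 0.0835] [0.6568 0.0834 0.2122] pp [0.0012 0.0002 0.0011]
settle [0.6582 0.0836] [0.6582 0.0836 0.2122] pp [0.     0.0001 0.    ]
settle [0.6575 0.0835] [0.6575 0.0835 0.2122] pp [0.0001 0.     0.    ]
held [0.6572 0.0832] (array([0.65713383, 0.08335629]), np.float64(8.799267200530932e-05), array([-0.00198705, -0.00261719,  0.15003532]))
fast False 44.41 [0.658  0.0839 0.1605] 0.0403 [ 0.4  0.8 -0.1] 30.3
slow True 44.89 [0.6583 0.0838 0.1522] 0.0402 [-1.7 -0.7  6.7] 31.0
seat err mm 1.0324596945015252 ok True
released 45.87 [0.657  0.0832 0.249 ] 0.0602 [-0.   0.3  0.2] 0.0
(array([0.65775989, 0.08339704]), 42.29610061645508, np.float64(0.09101356473437174), 1651) (array([0.65800439, 0.08370381]), 24.2999210357666, np.float64(0.1002582614243814), 685)
```

```bash
python3 - <<'E'
from h import *
im,_=camera("side"); cv2.imwrite("pics/end2.png",cv2.resize(im[140:320,200:460],(780,540)))
E
```

```text
(no output)
```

View pics/end2.png

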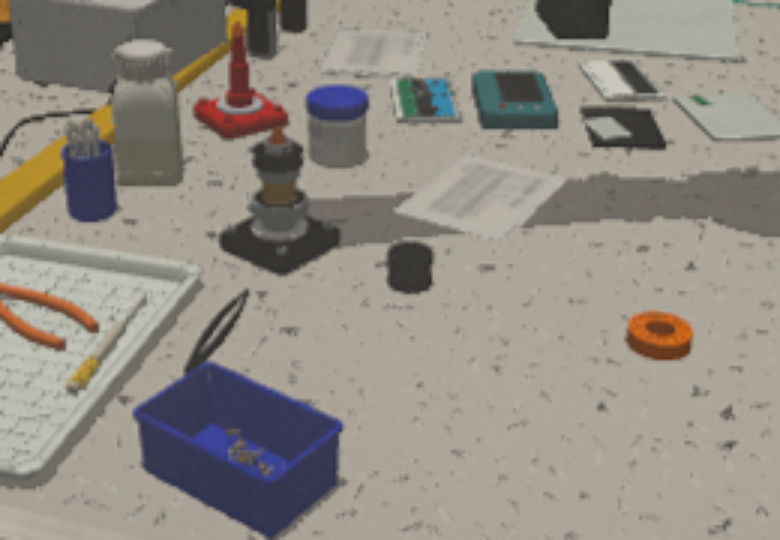

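The crop shows the complete stack upright on the black base at (280,190), with the bin, jar, loupe and tweezers where they were.

```bash
python3 -c "
from h import *
print(job.job_done())"
```

```text
the job is handed in; nothing more can be done
None
```

The spindle is built and handed in: large bearing, sleeve, small bearing and pulley (hub up) were each lowered onto the shaft until they touched down at their seated heights, by about 46 s on the robot clock, with the bin, jar, loupe and tweezers left where they were.

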